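# Seat the carousel wheel and change its paint pots

## Task

Get the paint carousel ready for the art table: its yellow wheel was put back askew and is sitting up on its three studs, so turn it by its handle until the holes line up with the studs and seat it fully home on the base. Take the two used-up pots with black lids out of it and stand them upright in the blue tray, and, once the wheel is home, stand every white-lidded paint pot upright in a cup of its own, right down on the cup's floor; any cup will do. Leave the mug and the glue bottle where they are.

Things in the scene. Friction and masses are not known exactly. Their poses are not given: they have to be found in the camera images.
- base: White round foot of the paint-pot carousel, 224 mm across, 12 mm thick, fixed to the table at any angle. Origin: centre of its underside, z up. In its middle a grey boss (92 mm across, top at 20 mm), a steel centre post (diameter 20 mm, top at 58 mm, last 6 mm tapered) and three steel studs on a 34 mm radius at 0, 120, 240 degrees from its x axis. A red mark on its rim outside each stud.
- seat (a point): Centre of the top of the grey boss, 20 mm above the table, same axes as the base: where the wheel's origin lies when the wheel is fully home (seated, the wheel can still twist about 3 degrees either way on its studs).
- stud0 (a point): Centre of the tapered top of steel stud 0 (diameter 10 mm), 42 mm above the table, 22 mm above the boss.
- stud1 (a point): Centre of the tapered top of steel stud 1 (diameter 10 mm), 42 mm above the table, 22 mm above the boss.
- stud2 (a point): Centre of the tapered top of steel stud 2 (diameter 10 mm), 42 mm above the table, 22 mm above the boss.
- wheel: Loose yellow wheel, 200 mm across, 0.45 kg, with five cups and a black bar handle. Origin: centre of its underside, z up. Plate 10 mm thick, bore 23 mm, three 14 mm holes on a 34 mm radius at 0, 120, 240 degrees from its x axis, a red rim mark outside each. Starts over the post, plate resting level on the stud tops; turns freely there. Any hole may go on any stud.
- handle (a point): Centre of the wheel's black handle bar, 59 mm above the wheel's underside. The bar is 48 mm long along the wheel's x axis, 16 mm wide (pinch it across, along the wheel's y axis) and 18 mm high (50 to 68 mm above the underside), on two thin posts.
- pocket0 (a point): Centre of the inner floor of cup 0 of the wheel, 11 mm above the wheel's underside and 72 mm from its axis, at 90 degrees from its x axis. Inner diameter 50 mm, wall 3 mm, rim 25 mm above this floor.
- pocket1 (a point): Centre of the inner floor of cup 1 of the wheel, 11 mm above the wheel's underside and 72 mm from its axis, at 162 degrees from its x axis. Inner diameter 50 mm, wall 3 mm, rim 25 mm above this floor.
- pocket2 (a point): Centre of the inner floor of cup 2 of the wheel, 11 mm above the wheel's underside and 72 mm from its axis, at 234 degrees from its x axis. Inner diameter 50 mm, wall 3 mm, rim 25 mm above this floor.
- pocket3 (a point): Centre of the inner floor of cup 3 of the wheel, 11 mm above the wheel's underside and 72 mm from its axis, at 306 degrees from its x axis. Inner diameter 50 mm, wall 3 mm, rim 25 mm above this floor.
- pocket4 (a point): Centre of the inner floor of cup 4 of the wheel, 11 mm above the wheel's underside and 72 mm from its axis, at 18 degrees from its x axis. Inner diameter 50 mm, wall 3 mm, rim 25 mm above this floor.
- pot0: Closed paint pot, red, with a white lid that has a dot of the same colour: a plain cylinder 40 mm across and 64 mm high, about 0.12 kg, standing on the table to the robot's right. Origin: centre of its underside, z up. May be absent.
- pot1: Closed paint pot, blue, with a white lid that has a dot of the same colour: a plain cylinder 40 mm across and 64 mm high, about 0.12 kg, standing on the table to the robot's right. Origin: centre of its underside, z up. May be absent.
- pot2: Closed paint pot, green, with a white lid that has a dot of the same colour: a plain cylinder 40 mm across and 64 mm high, about 0.12 kg, standing on the table to the robot's right. Origin: centre of its underside, z up. May be absent.
- pot3: Closed paint pot, orange, with a white lid that has a dot of the same colour: a plain cylinder 40 mm across and 64 mm high, about 0.12 kg, standing on the table to the robot's right. Origin: centre of its underside, z up. May be absent.
- pot4: Closed paint pot, purple, with a white lid that has a dot of the same colour: a plain cylinder 40 mm across and 64 mm high, about 0.12 kg, standing on the table to the robot's right. Origin: centre of its underside, z up. May be absent.
- empty0: Used-up paint pot of the same size (40 mm across, 64 mm high), pale grey with a black lid, about 0.05 kg; stands in one of the wheel's cups at the start. Origin: centre of its underside, z up.
- empty1: Used-up paint pot of the same size (40 mm across, 64 mm high), pale grey with a black lid, about 0.05 kg; stands in one of the wheel's cups at the start. Origin: centre of its underside, z up.
- tray: Fixed blue open tray for returns, on the table to the robot's left, 180 mm along its x, 110 mm along its y, 35 mm high, walls 4 mm, inner floor 5 mm above the table. Origin: centre of its underside, z up.
- mug: Blue mug, 72 mm across and 85 mm high, handle on its y side; a bystander. Origin: centre of its underside.
- glue: White glue bottle with an orange cap, 44 mm across and 110 mm high; a bystander. Origin: centre of its underside.

How it is judged:
By the outcome, as a careful person would: the job done as asked, in the order asked, and still so for the second after the job is handed in, with the robot touching nothing.
Of pot0, pot1, pot2, pot3, pot4 only 3 to 5 are there at a start; the rules pass over those that are not, and their reading is None.
At some moment in a run one of pot0, pot1, pot2, pot3, pot4 may be knocked a few centimetres aside while the robot is not near it.
It also fails if it takes over 210 s, if anything falls off the work surface, if the arm or the gripper's body presses on something with over 40 N, if the wrist force passes 120 N, or if a joint passes its speed limit or range.

## Robot

A 6-joint arm with a two-finger parallel gripper is mounted at the origin on the work surface. World frame = base frame: x ahead of the robot, y to its left, z up, the work surface at z = 0. Lengths are in m, angles in rad, forces in N, time in s.
With the tool pointing down it reaches from about 0.4 to 0.925 m from the base axis. Payload 3.4 kg.
Tool frame: the origin (TCP) lies on the centre line of the jaws, within the pads' length; the fingertips stand 14 mm ahead of it and the grasp point (between the pads) lies 5 mm behind it; z points along the fingers, y is the line along which they close (so a half turn about z gives the same grasp; the last joint's range is limited). The gripper opens to 85 mm and grips with 20 to 120 N. Pads are 22 mm wide; open, the fingers measure 114 mm over their backs; the gripper's body (76 mm by 85 mm) begins 54 mm behind the grasp point. The pads swing forward as they close: fully open they stand 13 mm farther back than shut.
Start: joints at [-1.214, 0.307, 1.506, -0, 1.328, -0.073], TCP at [0.24, -0.522, 0.212] pointing down, gripper open.
Joint ranges: [-3.12, 3.12], [-1.05, 2.28], [0.14, 2.33], [-1.42, 4.57], [0.1, 2.73], [-2.68, 2.68]. Speed limits (rad/s): [2.57, 2.57, 3.14, 3.14, 3.14, 3.14].

## Interface

Orientations are given as [roll, pitch, yaw] about the fixed x, y, z axes, in that order (R = Rz(yaw) Ry(pitch) Rx(roll)).
In Python, from plant import robot, vision, job_done gives the robot as it stands. The module is installed in compiled form; this text tells all that it offers.
- The arm moves only by the tool step_arm, never from a script. Its argument "commands" is text: rows parted by semicolons, each of 7 numbers parted by spaces: the shift along the tool's x, y, z in mm, then the turn, a rotation vector about the tool's x, y, z in degrees, then the closure, from 0 (fully open) to 1 (shut). In form: dx dy dz ax ay az grip; .... A call has 1 to 10 rows; each row shifts and turns the commanded pose from where the row before left it, along the tool's axes as they then stand; what a row does not reach is not made up. A row lasts 1/12 s, in which the tool goes at most 41.7 mm and 7.16 degrees, less where a joint would pass 70% of its speed; a pose out of reach is approached as far as the arm can. A call with a gripper value outside its range is refused whole. The fingers move at their own pace and stop on an object; "grip_force" is the grip in N (left out, the last holds). Time passes only in rows, so rows that do not move let the fingers close. It gives the time, the measured TCP pose, the force, the opening and the grip force at its end, in the units of the state.
- robot.get_state(): the state, without advancing time (a new reading comes with each control period).
- vision.camera(name): name is "side" or "top" or "wrist"; returns a dict with "image" (400x640x3 uint8, red, green, blue), "depth" (400x640 float32, m along the optical axis (not along the pixel's ray), 0 where there is no reading), "K" (3x3 intrinsics, pixels), "k1" (the pictures are not rectified: a ray, as slopes to the right and down, at radius r is drawn at 1 + k1 r^2 times it, then the intrinsics apply), "position" and "orientation" of the camera in the world. Camera axes: x right, y down, z forward; pixel columns grow to the right and rows downward; lengths in m; the calibration is good to about 2 mm. A picture is of the moment at which its call begins.
- job_done(): hands the job in; it is judged then, once.
The state is a dict: "clock": time; "qpos": joint angles; "joint_vel": joint speeds; "tau": joint torques, N m; "tool_pos": TCP position; "tool_rot": TCP orientation; "contact_force": force on the tool from outside, world axes, zero at the start; "moment": the same for the moment, N m; "gripper_width": opening from 0.0 (shut) to 1.0 (fully open); "grasp_force": force on a finger pad.
Only numpy, scipy, OpenCV 4.12 (cv2) and the standard library are available. Lean on these libraries where they do the work, as an engineer would, in place of code of your own. Each camera call takes 0.05 s, during which the arm holds its last target. There are 200 camera calls.

## Working session

There is one attempt and no reset: what is moved stays moved. The work goes in short steps, Python scripts to look and compute and a tool call to move; the robot and the scene stay as the last step left them, time stands still between calls to the robot, and variables do not carry over. Pictures are saved under pics/ and viewed, at most 14 in all, crops included, and the job is handed in when it is done.

Besides the shell and the picture viewer there is one more tool, called after "Emit:" by a JSON object that holds its "method" and its "body", one argument or row to a line. step_arm: Moves the arm, as the interface text tells. Its arguments: {"type":"object","properties":{"commands":{"type":"string"},"grip_force":{"type":"number"}},"required":["commands"]}

```bash
mkdir -p pics
cat > h.py <<'E'
import numpy as np, cv2
from plant import robot, vision, job_done
from scipy.spatial.transform import Rotation as R
def cam(n,save=None):
    c=vision.camera(n)
    if save: cv2.imwrite('pics/'+save,c['image'][:,:,::-1])
    o=np.array(c['orientation'],float)
    c['R']=o if o.shape==(3,3) else R.from_euler('xyz',o).as_matrix()
    return c
def rays(c,px):
    px=np.atleast_2d(np.asarray(px,float))
    K=np.array(c['K']); d=np.array([(px[:,0]-K[0,2])/K[0,0],(px[:,1]-K[1,2])/K[1,1]]).T
    u=d.copy()
    for _ in range(20): u=d/(1+c['k1']*(u**2).sum(1,keepdims=True))
    return np.c_[u,np.ones(len(u))]@c['R'].T
def onplane(c,px,z):
    r=rays(c,px); p=np.array(c['position'])
    return p+r*((z-p[2])/r[:,2])[:,None]
def bydepth(c,px):
    px=np.atleast_2d(px).astype(int)
    return np.array(c['position'])+rays(c,px)*c['depth'][px[:,1],px[:,0]][:,None]
E
python3 - <<'E'
from h import *
for n in('top','side'):
    c=cam(n,n+'0.png'); print(n,c['K'],c['k1'],c['position'],c['orientation'])
print(robot.get_state())
E
```

```text
top [[503.78397409   0.         320.95948278]
 [  0.         503.78397409 196.39963644]
 [  0.           0.           1.        ]] 0.04949970017242316 [ 0.33919485 -0.01725517  1.43109407] [-2.94311182  0.02076549 -1.59693066]
side [[489.18877894   0.         325.41581412]
 [  0.         489.18877894 192.26886569]
 [  0.           0.           1.        ]] -0.022793497306398056 [-0.00407071  0.78217481  0.85437403] [-2.23363937  0.01897581 -2.50640387]
{'clock': 0.1, 'qpos': array([-1.21353925e+00,  3.07512239e-01,  1.50751948e+00,  6.05494416e-06,
        1.32842047e+00, -7.34763793e-02]), 'joint_vel': array([-0.00154117, -0.00170143, -0.00211212, -0.00247211, -0.0004044 ,
       -0.0009935 ]), 'tau': array([ 2.19951835e-04, -4.58530605e+01, -2.52607334e+01, -8.13944871e-05,
        5.61293535e-03,  4.34211540e-05]), 'tool_pos': array([ 0.23984612, -0.52186676,  0.21077393]), 'tool_rot': array([-3.13973857e+00, -1.42368374e-04,  4.30731861e-01]), 'contact_force': array([ 0.76451289, -0.23991971, -0.09340639]), 'moment': array([ 0.04193396, -0.01348176,  0.02575441]), 'grasp_force': 0.0, 'gripper_width': 0.9999122028319025}
```

View pics/top0.png

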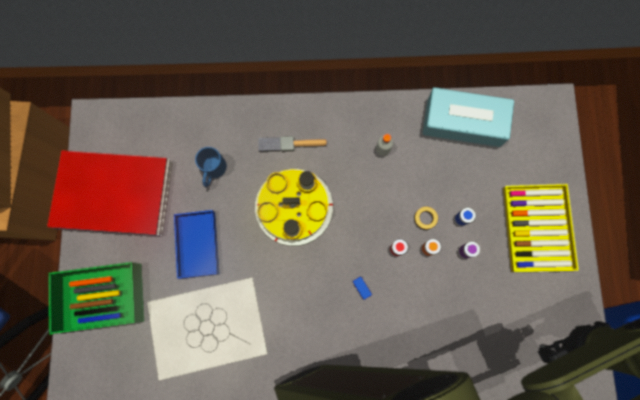

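View pics/side0.png

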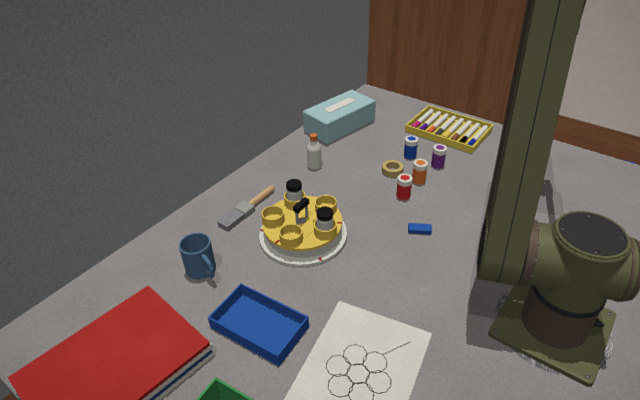

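The top view shows four white-lidded pots: red (400,247), orange (432,247), blue (467,215) and purple (471,250). The wheel is near (292,203), its black lids at (307,181) and (291,228), and the tray near (196,244). The side view agrees. Next I'll measure them.

```bash
cat >> h.py <<'E'
def blobs(mask,amin=5):
    n,l,s,ce=cv2.connectedComponentsWithStats(mask.astype(np.uint8))
    return [(s[i,4],ce[i].round(1),s[i,:4]) for i in range(1,n) if s[i,4]>=amin]
E
python3 - <<'E'
from h import *
np.set_printoptions(precision=4,suppress=True)
c=cam('top'); im=c['image']; hsv=cv2.cvtColor(im,cv2.COLOR_RGB2HSV); H,S,V=[hsv[:,:,i].astype(int) for i in range(3)]
# white lids
print('white')
for a,ce,b in blobs((S<60)&(V>170)&(np.arange(640)[None]>380)&(np.arange(640)[None]<500),30): print(a,ce,b,onplane(c,ce,.064)[0],bydepth(c,ce)[0])
Y,X=np.mgrid[:400,:640]; near=(np.hypot(X-293,Y-206)<45)
print('black')
for a,ce,b in blobs((V<60)&near,15): print(a,ce,b,onplane(c,ce,.116)[0],bydepth(c,ce)[0])
print('red')
for a,ce,b in blobs(((H<8)|(H>172))&(S>150)&(V>80)&near,1): print(a,ce,b,onplane(c,ce,.012)[0],bydepth(c,ce)[0])
m=(H>22)&(H<34)&(S>120)&near
print('yellow'); 
cs,_=cv2.findContours(m.astype(np.uint8),cv2.RETR_EXTERNAL,2); k=max(cs,key=cv2.contourArea); e=cv2.fitEllipse(cv2.convexHull(k)); print(e,onplane(c,e[0],.06)[0])
m=(H>105)&(H<125)&(S>150)&(X>165)&(X<230)&(Y>200)&(Y<290)
cs,_=cv2.findContours(m.astype(np.uint8),cv2.RETR_EXTERNAL,2); k=max(cs,key=cv2.contourArea); e=cv2.minAreaRect(k); print('tray',e,onplane(c,cv2.boxPoints(e),.035),onplane(c,e[0],.035))
cv2.imwrite('pics/crop1.png',cv2.resize(im[155:255,243:343,::-1],None,fx=6,fy=6,interpolation=cv2.INTER_CUBIC))
E
```

```text
white
643 [470.8 112.1] [448 103  47  20] [ 0.8453 -0.4263  0.064 ] [ 0.84   -0.4196  0.0793]
127 [446.  122.9] [430 117  35  12] [ 0.8159 -0.3548  0.064 ] [ 0.8136 -0.3515  0.0781]
95 [467.7 214.5] [461 208  15  14] [ 0.5525 -0.3939  0.064 ] [ 0.5531 -0.3906  0.0695]
99 [399.7 246.3] [393 239  15  15] [ 0.471  -0.2051  0.064 ] [ 0.4722 -0.2037  0.0606]
107 [432.9 245.8] [426 239  15  15] [ 0.47   -0.2941  0.064 ] [ 0.4724 -0.2922  0.0622]
122 [472.1 248.8] [465 242  15  15] [ 0.4593 -0.3976  0.064 ] [ 0.4616 -0.3982  0.0616]
black
red
yellow
((292.1103210449219, 203.87217712402344), (71.3290786743164, 71.96048736572266), 16.88751220703125) [0.597  0.0845 0.06  ]
tray ((196.33187866210938, 243.93060302734375), (65.48578643798828, 36.033843994140625), 88.80650329589844) [[0.5894 0.409  0.035 ]
 [0.5884 0.3077 0.035 ]
 [0.4061 0.3007 0.035 ]
 [0.4071 0.3993 0.035 ]] [[0.4965 0.3542 0.035 ]]
```

View pics/crop1.png

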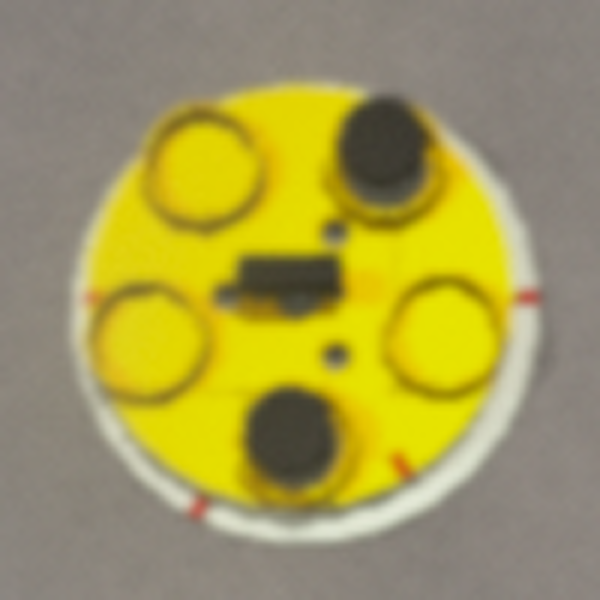

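The crop shows base marks at (528,298) and (198,510). Wheel marks are at (402,465) and (93,297), the handle is at (290,277), and the wheel holes are at (335,232), (335,354) and (225,297). The black lids are at (385,142) and (290,437).

Run:
```python
from h import *
np.set_printoptions(precision=4,suppress=True)
c=cam('top'); im=c['image']; hsv=cv2.cvtColor(im,cv2.COLOR_RGB2HSV); H,S,V=[hsv[:,:,i].astype(int) for i in range(3)]
Y,X=np.mgrid[:400,:640]
P=lambda l,z:onplane(c,np.array(l)/6+np.array([243,155])-.42,z)[:,:2]
# base disc outline
m=((S<45)&(V>150)|(H>20)&(H<36)&(S>100))&(np.hypot(X-294,Y-206)<50)
cs,_=cv2.findContours(m.astype(np.uint8),cv2.RETR_EXTERNAL,2); k=max(cs,key=cv2.contourArea)
pts=onplane(c,cv2.convexHull(k)[:,0],.012)[:,:2]; 
bm=P([(528,298),(198,510)],.012); wm=P([(402,465),(93,297)],.052); ho=P([(335,232),(335,354),(225,297)],.052); ha=P([(290,277)],.108)
L=np.linalg.norm(bm[0]-bm[1]); print('base chord r',L/3**.5, 'wheel mark r',np.linalg.norm(wm[0]-wm[1])/3**.5)
def cen(a,b,tow):
    mid=(a+b)/2; d=b-a; n=np.array([-d[1],d[0]])/np.linalg.norm(d)*np.linalg.norm(d)/2/3**.5
    return min(mid+n,mid-n,key=lambda q:np.linalg.norm(q-tow))
cb=cen(*bm,ha[0]); cw=cen(*wm,ha[0]); ch=ho.mean(0)
print('centres base',cb,'wheel marks',cw,'holes',ch,'handle',ha)
ang=lambda p,q:np.degrees(np.arctan2(*(p-q).T[::-1]))
print('base ang',ang(bm,cb),'wheel mark',ang(wm,cw),'holes',ang(ho,ch), 'hole r',np.linalg.norm(ho-ch,axis=1))
print('handle ends',P([(240,277),(340,278)],.108))
print('empties',P([(385,142),(290,437)],.117),'cups',P([(203,168),(149,343),(443,338)],.078))
print('base hull',cv2.minEnclosingCircle(pts.astype(np.float32)))
```

```text
base chord r 0.10726467061248744 wheel mark r 0.0948721119397069
centres base [0.5989 0.085 ] wheel marks [0.6004 0.0852] holes [0.5992 0.0845] handle [[0.5966 0.084 ]]
base ang [-88.565 151.435] wheel mark [-150.2276   89.7724] holes [ -31.2072 -149.9838   90.5248] hole r [0.0339 0.0331 0.0341]
handle ends [[0.5972 0.1063]
 [0.5954 0.0617]]
empties [[0.655  0.0399]
 [0.5234 0.0843]] cups [[0.6547 0.1256]
 [0.5738 0.1509]
 [0.5721 0.0172]]
base hull ((0.601753294467926, 0.08538107573986053), 0.11585484445095062)
```

Emit:
{"method": "step_arm", "body": {
  "commands": "0 0 0 0 0 -6.55 0;0 0 0 0 0 -6.55 0;0 0 0 0 0 -6.55 0;0 0 0 0 0 -6.55 0;0 0 0 0 0 -6.55 0;0 0 0 0 0 -6.55 0;0 0 0 0 0 -6.55 0;0 0 0 0 0 -6.55 0;0 0 0 0 0 -6.55 0;0 0 0 0 0 -6.55 0"
}}

```text
clock: 1.03
tool_pos: [0.24, -0.5223, 0.2114]
tool_rot: [-3.141, -0.0, 1.58]
contact_force: [0.9, -0.6, 0.9]
gripper_width: 1.002
grasp_force: 0.0
```

Emit:
{"method": "step_arm", "body": {
  "commands": "31 18 0 0 0 0 0;31 18 0 0 0 0 0;31 18 0 0 0 0 0;31 18 0 0 0 0 0;31 18 0 0 0 0 0;31 18 0 0 0 0 0;31 18 0 0 0 0 0;31 18 0 0 0 0 0;31 18 0 0 0 0 0;31 18 0 0 0 0 0"
}}

```text
clock: 1.87
tool_pos: [0.4195, -0.2102, 0.2116]
tool_rot: [3.142, -0.0, 1.574]
contact_force: [0.5, 0.1, -0.1]
gripper_width: 0.999
grasp_force: 0.0
```

Emit:
{"method": "step_arm", "body": {
  "commands": "31 18 0 0 0 0 0;31 18 0 0 0 0 0;31 18 0 0 0 0 0;31 18 0 0 0 0 0;31 18 0 0 0 0 0;31 18 0 0 0 0 0;31 18 0 0 0 0 0;31 18 0 0 0 0 0;31 18 0 0 0 0 0;31 18 0 0 0 0 0"
}}

```text
clock: 2.7
tool_pos: [0.5986, 0.1004, 0.2114]
tool_rot: [-3.141, 0.0, 1.574]
contact_force: [-0.3, -0.6, 0.4]
gripper_width: 0.998
grasp_force: 0.0
```

Emit:
{"method": "step_arm", "body": {
  "commands": "-15.5 0 0 0 0 0 0.5;0 0 0 0 0 0 0.5;0 0 0 0 0 0 0.5;0 0 0 0 0 0 0.5"
}}

```text
clock: 3.03
tool_pos: [0.5975, 0.0828, 0.2113]
tool_rot: [-3.141, -0.0, 1.573]
contact_force: [0.2, -0.4, -0.3]
gripper_width: 0.504
grasp_force: 0.0
```

Run:
```python
from h import *
c=cam('wrist','w1.png'); print(c['position'],c['orientation'],c['K'],c['k1'])
```

```text
[0.59725656 0.14932153 0.37284072] [ 2.87371625e+00 -2.21178298e-06  2.37284486e-03] [[351.75164108   0.         322.1868744 ]
 [  0.         351.75164108 201.77595383]
 [  0.           0.           1.        ]] 0.003298975388770106
```

View pics/w1.png

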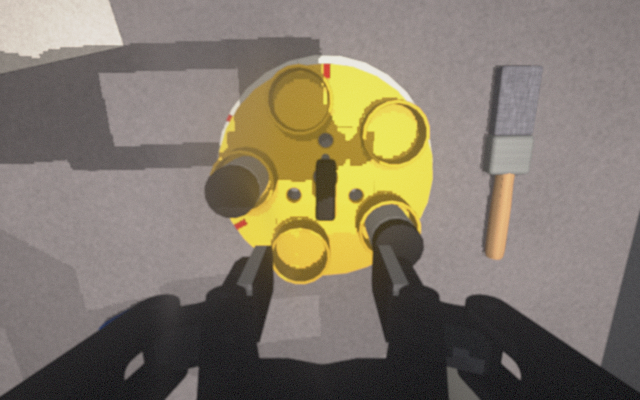

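The wrist view shows the handle at (325,189) and the holes at (326,140), (294,195) and (356,195). The wheel marks are at (327,70) and (239,225), and a base mark is at (228,118).

Run:
```python
from h import *
np.set_printoptions(precision=4,suppress=True)
c=cam('wrist')
print('handle',onplane(c,[(325.5,189),(325,160),(325,218)],.110), bydepth(c,[(325,189)]))
h=onplane(c,[(326,140),(294,195),(356,195)],.052)[:,:2];ce=h.mean(0); print('holes',ce,np.degrees(np.arctan2(h[:,1]-ce[1],h[:,0]-ce[0])))
print(np.linalg.norm(h-ce,axis=1))
m=onplane(c,[(327,70),(239,225)],.052)[:,:2]; b=onplane(c,[(228,118)],.012)[:,:2]
C=np.array([.599,.0848]); f=lambda p:np.degrees(np.arctan2(p[:,1]-C[1],p[:,0]-C[0])); print('marks',f(m),f(b),np.linalg.norm(b-C))
```

```text
handle [[0.6    0.0871 0.11  ]
 [0.5995 0.1095 0.11  ]
 [0.5997 0.0637 0.11  ]] [[0.5996 0.0868 0.1085]]
holes [0.6004 0.0847] [  89.2345 -149.7784  -30.4382]
[0.0341 0.034  0.0336]
marks [  88.5125 -149.9792] [151.5529] 0.10878054644532642
```

Emit:
{"method": "step_arm", "body": {
  "commands": "2 2 20 0 0 0 0.5;0 0 30 0 0 0 0.5;0 0 30 0 0 0 0.5;0 0 24 0 0 0 0.5;0 0 10 0 0 0 0.5;0 0 0 0 0 0 0.5;0 0 0 0 0 0 0.5"
}}

```text
clock: 3.72
tool_pos: [0.6003, 0.0848, 0.098]
tool_rot: [-3.141, -0.0, 1.573]
contact_force: [0.3, 0.1, 1.0]
gripper_width: 0.501
grasp_force: 0.0
```

Emit:
{"method": "step_arm", "body": {
  "commands": "0 0 0 0 0 0 0.7;0 0 0 0 0 0 0.8;0 0 0 0 0 0 0.85;0 0 0 0 0 0 0.9;0 0 0 0 0 0 1;0 0 0 0 0 0 1;0 0 0 0 0 0 1;0 0 0 0 0 0 1",
  "grip_force": 40
}}

```text
clock: 4.38
tool_pos: [0.6001, 0.0852, 0.0976]
tool_rot: [-3.142, -0.0, 1.574]
contact_force: [-0.0, -0.3, 0.8]
gripper_width: 0.004
grasp_force: 0.0
```

The fingers shut on nothing, so I'll look.

Run:
```python
from h import *
c=cam('wrist','w2.png')
```

```text
(no output)
```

View pics/w2.png

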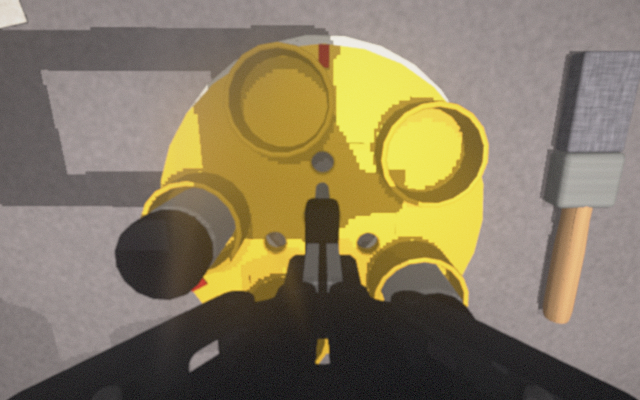

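Run:
```python
from h import *
np.set_printoptions(precision=4,suppress=True)
c=cam('wrist'); print(robot.get_state()['gripper_width'],robot.get_state()['grasp_force'],c['position'])
for p in [(320,205),(320,225),(322,240),(322,255),(322,270),(311,260),(311,285),(333,260),(333,285),(296,270),(348,270),(322,162),(250,180)]: print(p,c['image'][p[1],p[0]],bydepth(c,p)[0])
cv2.imwrite('pics/w3.png',cv2.resize(c['image'][170:320,240:410,::-1],None,fx=4,fy=4,interpolation=cv2.INTER_CUBIC))
```

```text
-0.0016575509096385568 0.0 [0.5997 0.1517 0.2591]
(320, 205) [59 52 32] [0.599  0.1082 0.1064]
(320, 225) [58 42 25] [0.599  0.0995 0.1086]
(322, 240) [60 51 35] [0.5999 0.0926 0.1095]
(322, 255) [59 49 35] [0.5999 0.096  0.1337]
(322, 270) [53 47 34] [0.5999 0.0955 0.1456]
(311, 260) [105 100  92] [0.5958 0.0952 0.1366]
(311, 285) [60 51 47] [0.5964 0.0961 0.1575]
(333, 260) [104  98  92] [0.6041 0.0952 0.1366]
(333, 285) [53 54 46] [0.6034 0.0963 0.1577]
(296, 270) [67 51 39] [0.59   0.0913 0.1371]
(348, 270) [59 53 46] [0.6098 0.0912 0.1368]
(322, 162) [107  96  88] [0.5999 0.1142 0.0194]
(250, 180) [173 137  49] [0.5566 0.1082 0.0516]
```

View pics/w3.png

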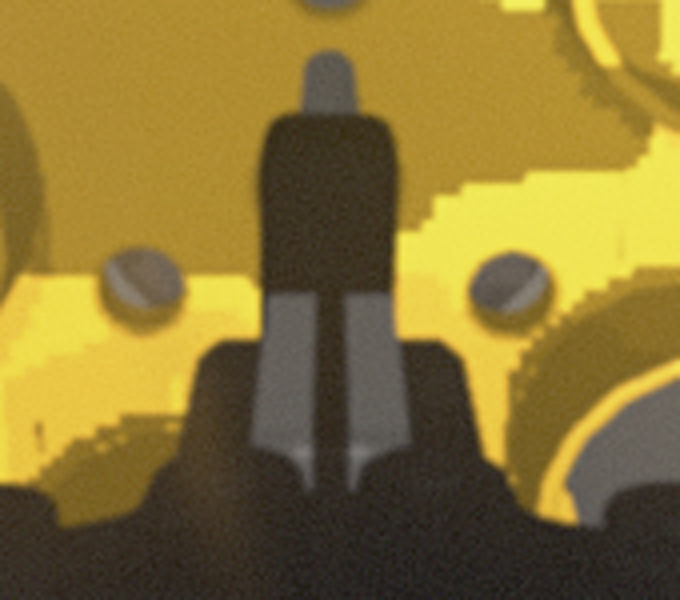

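Run:
```python
from h import *
np.set_printoptions(precision=4,suppress=True)
c=cam('wrist')
for r in range(236,266,2): print(r,bydepth(c,(312,r))[0],bydepth(c,(331,r))[0],bydepth(c,(321,r))[0])
c=cam('side','s2.png'); cv2.imwrite('pics/s2c.png',cv2.resize(c['image'][130:270,230:370,::-1],None,fx=4,fy=4,interpolation=cv2.INTER_CUBIC))
```

```text
236 [0.5954 0.094  0.1081] [0.604  0.0945 0.1093] [0.5995 0.0945 0.1095]
238 [0.5954 0.0933 0.1089] [0.604  0.0937 0.1097] [0.5995 0.0931 0.1084]
240 [0.5954 0.0925 0.1093] [0.6041 0.0922 0.1084] [0.5995 0.0927 0.1096]
242 [0.5953 0.0911 0.1082] [0.604  0.0917 0.1096] [0.5995 0.0915 0.1092]
244 [0.5957 0.0955 0.1214] [0.6037 0.0954 0.1211] [0.5995 0.0958 0.122 ]
246 [0.5958 0.0956 0.1237] [0.6037 0.0953 0.1231] [0.5995 0.0959 0.1245]
248 [0.5958 0.0954 0.1253] [0.6036 0.0953 0.1253] [0.5995 0.0955 0.1257]
250 [0.5959 0.0958 0.1285] [0.6035 0.0956 0.1279] [0.5995 0.0956 0.1278]
252 [0.5959 0.0953 0.1293] [0.6035 0.0955 0.1297] [0.5995 0.0959 0.1307]
254 [0.5961 0.0964 0.1337] [0.6034 0.0956 0.1318] [0.5995 0.096  0.1328]
256 [0.5961 0.0959 0.1346] [0.6034 0.0952 0.133 ] [0.5995 0.0953 0.133 ]
258 [0.5961 0.0952 0.1348] [0.6033 0.0955 0.1354] [0.5995 0.0951 0.1346]
260 [0.5962 0.0961 0.1385] [0.6033 0.096  0.1382] [0.5995 0.0952 0.1365]
262 [0.5962 0.0957 0.1395] [0.6032 0.0957 0.1394] [0.5995 0.0956 0.1392]
264 [0.5963 0.0958 0.1414] [0.6032 0.0957 0.1411] [0.5995 0.0956 0.1409]
```

View pics/s2c.png

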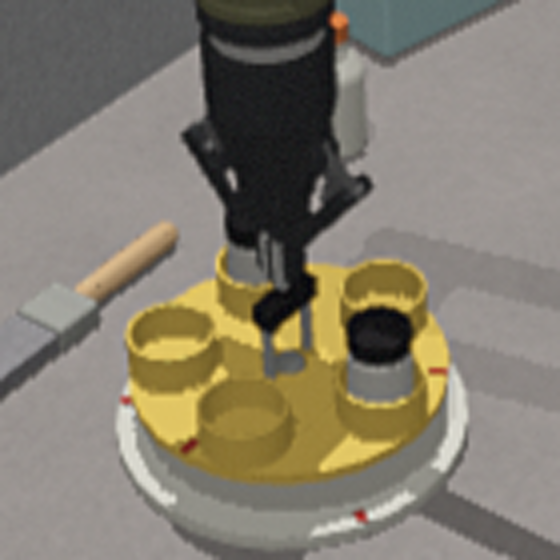

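The wrist depth and side view show the shut fingertips really at z≈0.120, while the TCP reads 0.098. That puts the tips about 23 mm above the reported TCP instead of 14 mm below it. I'll correct for this measured offset: open, go down about 39 mm and close.

Emit:
{"method": "step_arm", "body": {
  "commands": "0 0 0 0 0 0 0.5;0 0 0 0 0 0 0.5;0 0 0 0 0 0 0.5;0 0 0 0 0 0 0.5;0 0 10 0 0 0 0.5;0 0 10 0 0 0 0.5;0 0 10 0 0 0 0.5;0 0 9 0 0 0 0.5;0 0 0 0 0 0 0.5"
}}

```text
clock: 5.33
tool_pos: [0.5979, 0.085, 0.0556]
tool_rot: [-3.136, 0.0, 1.574]
contact_force: [-0.2, -1.5, 0.7]
gripper_width: 0.496
grasp_force: 0.0
```

Emit:
{"method": "step_arm", "body": {
  "commands": "0 0 0 0 0 0 0.7;0 0 0 0 0 0 0.8;0 0 0 0 0 0 0.85;0 0 0 0 0 0 0.9;0 0 0 0 0 0 1;0 0 0 0 0 0 1;0 0 0 0 0 0 1;0 0 0 0 0 0 1",
  "grip_force": 40
}}

```text
clock: 6.0
tool_pos: [0.6002, 0.0852, 0.0586]
tool_rot: [3.141, -0.0, 1.574]
contact_force: [-0.2, 0.5, -2.9]
gripper_width: 0.183
grasp_force: 41.1
```

Emit:
{"method": "step_arm", "body": {
  "commands": "0 0 0 0 0 5.87 1;0 0 0 0 0 5.87 1;0 0 0 0 0 5.87 1;0 0 0 0 0 5.87 1;0 0 0 0 0 5.87 1;0 0 0 0 0 5.87 1;0 0 0 0 0 5.87 1;0 0 0 0 0 5.87 1;0 0 0 0 0 5.87 1;0 0 0 0 0 5.87 1"
}}

```text
clock: 6.83
tool_pos: [0.5998, 0.0851, 0.0584]
tool_rot: [-3.141, 0.001, 0.544]
contact_force: [0.6, 0.4, -5.1]
gripper_width: 0.179
grasp_force: 41.0
```

Emit:
{"method": "step_arm", "body": {
  "commands": "0 0 0 0 0 0 1;0 0 2 0 0 0 1;0 0 2 0 0 0 1;0 0 2 0 0 0 1;0 0 0 0 0 0 1"
}}

```text
clock: 7.25
tool_pos: [0.5996, 0.0851, 0.0519]
tool_rot: [-3.141, 0.001, 0.551]
contact_force: [-0.3, -0.8, -4.4]
gripper_width: 0.184
grasp_force: 41.0
```

Emit:
{"method": "step_arm", "body": {
  "commands": "0 0 3 0 0 0 1;0 0 3 0 0 0 1;0 0 3 0 0 0 1;0 0 3 0 0 0 1;0 0 2 0 0 0 1;0 0 1 0 0 0 1;0 0 1 0 0 0 1;0 0 1 0 0 0 1;0 0 0 0 0 0 1"
}}

```text
clock: 8.0
tool_pos: [0.6, 0.0853, 0.0366]
tool_rot: [3.142, -0.0, 0.55]
contact_force: [-2.5, 0.3, 3.4]
gripper_width: 0.182
grasp_force: 42.0
```

Emit:
{"method": "step_arm", "body": {
  "commands": "0 0 1 0 0 0 1;0 0 0 0 0 0 1;0 0 0 0 0 0 0.5;0 0 0 0 0 0 0.5;0 0 0 0 0 0 0.5;0 0 -20 0 0 0 0.5;0 0 -30 0 0 0 0.5;0 0 -35 0 0 0 0.5;0 0 -35 0 0 0 0.5"
}}

```text
clock: 8.75
tool_pos: [0.5998, 0.0851, 0.1551]
tool_rot: [-3.141, 0.001, 0.549]
contact_force: [0.8, -0.5, -0.6]
gripper_width: 0.499
grasp_force: 0.0
```

Run:
```python
from h import *
np.set_printoptions(precision=4,suppress=True)
c=cam('wrist','w4.png')
hsv=cv2.cvtColor(c['image'],cv2.COLOR_RGB2HSV); m=(hsv[:,:,0]>15)&(hsv[:,:,0]<36)&(hsv[:,:,1]>120)
v,u=np.nonzero(m); p=bydepth(c,np.c_[u,v]); z=p[:,2]; print(np.histogram(z,np.arange(0,.09,.004)))
C=np.array([.5998,.085]); q=p[(np.abs(z-np.median(z))<.006)]; A=np.c_[q[:,:2]-C,np.ones(len(q))]; print('plane',np.linalg.lstsq(A,q[:,2],rcond=None)[0])
```

```text
(array([   11,     0,   148,    21,    66,    54,  3090, 25615,   710,
         741,   816,   775,   757,  3596,   177,     0,     0,     0,
          11,    14,    53,   955]), array([0.   , 0.004, 0.008, 0.012, 0.016, 0.02 , 0.024, 0.028, 0.032,
       0.036, 0.04 , 0.044, 0.048, 0.052, 0.056, 0.06 , 0.064, 0.068,
       0.072, 0.076, 0.08 , 0.084, 0.088]))
plane [0.0017 0.0011 0.0292]
```

View pics/w4.png

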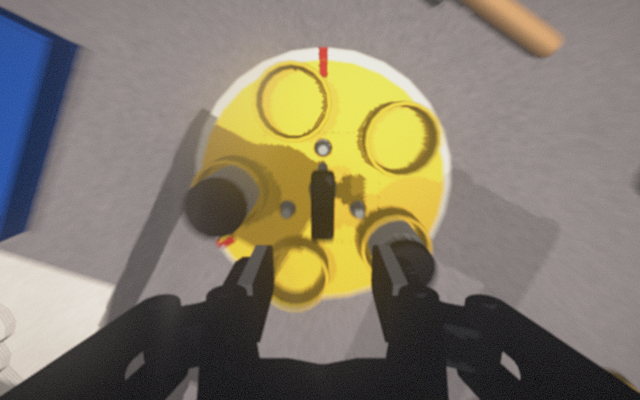

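The wheel is home: its plate top is at 0.029 m, level, with the stud tips showing in the holes. The empties are in the cups at 121.5° and 265.5°. I'll fetch the 265.5° one.

Emit:
{"method": "step_arm", "body": {
  "commands": "0 0 0 0 0 -6.75 0.25;0 0 0 0 0 -6.75 0.25;0 0 0 0 0 -6.75 0.25;0 0 0 0 0 -6.75 0.25;0 0 0 0 0 -6.75 0.25;0 0 0 0 0 -6.75 0.25;0 0 0 0 0 -6.75 0.25;0 0 0 0 0 -6.75 0.25;-36 0 0 0 0 0 0.25;-36 0 0 0 0 0 0.25"
}}

```text
clock: 9.63
tool_pos: [0.5951, 0.0143, 0.1543]
tool_rot: [3.141, -0.0, 1.496]
contact_force: [0.2, -1.2, 0.0]
gripper_width: 0.749
grasp_force: 0.0
```

Run:
```python
from h import *
np.set_printoptions(precision=4,suppress=True)
c=cam('wrist','w5.png');s=robot.get_state(); print(s['tool_pos'],s['tool_rot'],c['position'])
hsv=cv2.cvtColor(c['image'],cv2.COLOR_RGB2HSV); 
v,u=np.nonzero(c['depth']>0); p=bydepth(c,np.c_[u,v]); k=(np.abs(p[:,2]-.095)<.004)&(np.hypot(p[:,0]-.594,p[:,1]-.013)<.035)
print(k.sum(),p[k].min(0),p[k].max(0),p[k].mean(0))
k=(np.abs(p[:,2]-.095)<.004)&(np.hypot(p[:,0]-.562,p[:,1]-.146)<.035)
if k.sum(): print(k.sum(),p[k].min(0),p[k].max(0))
```

```text
[0.5943 0.0063 0.1543] [3.1412 0.0061 1.4921] [0.5997 0.0806 0.3159]
2689 [ 0.5742 -0.0062  0.091 ] [0.6138 0.0332 0.0967] [0.5941 0.0141 0.094 ]
1499 [0.5444 0.1261 0.091 ] [0.5823 0.1421 0.0968]
```

View pics/w5.png

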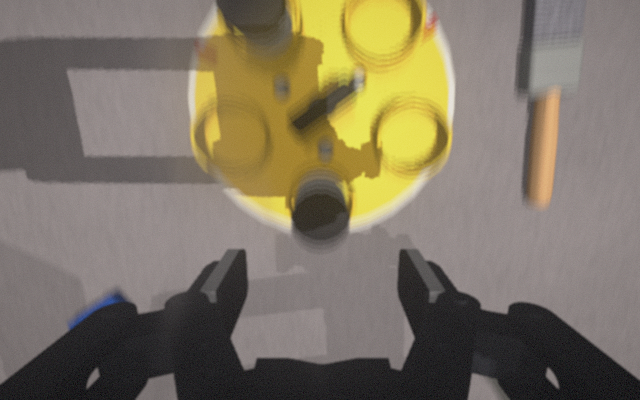

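The black lid measures (0.594,0.0135), top at 0.094, as expected. I'll descend and grip.

Emit:
{"method": "step_arm", "body": {
  "commands": "0 0 0 0 0 0 0.25;0 0 30 0 0 0 0.25;0 0 30 0 0 0 0.25;0 0 30 0 0 0 0.25;0 0 20 0 0 0 0.25;0 0 8 0 0 0 0.25;0 0 0 0 0 0 0.25;0 0 0 0 0 0 0.25"
}}

```text
clock: 10.35
tool_pos: [0.595, 0.0139, 0.0367]
tool_rot: [3.141, -0.0, 1.492]
contact_force: [-0.1, 0.2, 0.6]
gripper_width: 0.753
grasp_force: 0.0
```

Emit:
{"method": "step_arm", "body": {
  "commands": "0 0 0 0 0 0 0.4;0 0 0 0 0 0 0.5;0 0 0 0 0 0 0.6;0 0 0 0 0 0 0.7;0 0 0 0 0 0 0.7;0 0 0 0 0 0 0.7",
  "grip_force": 30
}}

```text
clock: 10.85
tool_pos: [0.5959, 0.0134, 0.0383]
tool_rot: [3.138, -0.0, 1.492]
contact_force: [0.4, -0.0, 7.3]
gripper_width: 0.458
grasp_force: 30.0
```

Emit:
{"method": "step_arm", "body": {
  "commands": "0 0 -10 0 0 0 0.7;0 0 -20 0 0 0 0.7;0 0 -30 0 0 0 0.7;0 0 -30 0 0 0 0.7"
}}

```text
clock: 11.18
tool_pos: [0.5932, 0.0134, 0.1272]
tool_rot: [-3.139, 0.0, 1.492]
contact_force: [0.2, -0.4, 0.6]
gripper_width: 0.458
grasp_force: 30.3
```

Emit:
{"method": "step_arm", "body": {
  "commands": "15 -8 0 0 0 0 0.7;30 -15 0 0 0 0 0.7;40 -20 0 0 0 0 0.7;40 -20 0 0 0 0 0.7;40 -20 0 0 0 0 0.7;40 -20 0 0 0 0 0.7;40 -20 0 0 0 0 0.7;40 -20 0 0 0 0 0.7;29 -15 0 0 0 0 0.7;15 -8 0 0 0 0 0.7"
}}

```text
clock: 12.02
tool_pos: [0.4598, 0.341, 0.1273]
tool_rot: [-3.141, -0.002, 1.495]
contact_force: [1.2, -0.2, -0.3]
gripper_width: 0.457
grasp_force: 30.4
```

Emit:
{"method": "step_arm", "body": {
  "commands": "0 0 0 0 0 0 0.7;0 0 0 0 0 0 0.7;0 0 0 0 0 0 0.7"
}}

```text
clock: 12.27
tool_pos: [0.4619, 0.3367, 0.1268]
tool_rot: [3.141, 0.001, 1.492]
contact_force: [0.4, 0.0, -1.0]
gripper_width: 0.461
grasp_force: 30.4
```

Emit:
{"method": "step_arm", "body": {
  "commands": "16.5 -8 0 0 0 0 0.7;0 0 20 0 0 0 0.7;0 0 30 0 0 0 0.7;0 0 30 0 0 0 0.7;0 0 20 0 0 0 0.7;0 0 8 0 0 0 0.7;0 0 4 0 0 0 0.7;0 0 2 0 0 0 0.7;0 0 1 0 0 0 0.7;0 0 0 0 0 0 0.7"
}}

```text
clock: 13.1
tool_pos: [0.4563, 0.3548, 0.0127]
tool_rot: [3.14, -0.001, 1.491]
contact_force: [0.6, 0.7, 0.2]
gripper_width: 0.458
grasp_force: 30.4
```

Emit:
{"method": "step_arm", "body": {
  "commands": "0 0 1 0 0 0 0.7;0 0 0.5 0 0 0 0.6;0 0 0 0 0 0 0.3;0 0 0 0 0 0 0.25;0 0 -10 0 0 0 0.25;0 0 -35 0 0 0 0.25;0 0 -35 0 0 0 0.25;0 0 -37 0 0 0 0.25"
}}

```text
clock: 13.77
tool_pos: [0.4542, 0.354, 0.1282]
tool_rot: [-3.14, 0.001, 1.492]
contact_force: [1.0, -0.4, -0.2]
gripper_width: 0.749
grasp_force: 0.0
```

Emit:
{"method": "step_arm", "body": {
  "commands": "0 0 0 0 0 -6 0.25;0 0 0 0 0 -6 0.25;0 0 0 0 0 -6 0.25;0 0 0 0 0 -6 0.25;0 0 0 0 0 -6 0.25;0 0 0 0 0 -6 0.25"
}}

```text
clock: 14.27
tool_pos: [0.455, 0.3546, 0.128]
tool_rot: [3.141, -0.0, 2.126]
contact_force: [0.2, -0.8, 0.6]
gripper_width: 0.749
grasp_force: 0.0
```

Emit:
{"method": "step_arm", "body": {
  "commands": "-20 -1.9 0 0 0 0 0.25;-30 -2.3 0 0 0 0 0.25;-30 -2.3 0 0 0 0 0.25;-30 -2.3 0 0 0 0 0.25;-30 -2.3 0 0 0 0 0.25;-30 -2.3 0 0 0 0 0.25;-30 -2.3 0 0 0 0 0.25;-20 -2 0 0 0 0 0.25;-13 -1 0 0 0 0 0.25;0 0 0 0 0 0 0.25"
}}

```text
clock: 15.1
tool_pos: [0.5622, 0.144, 0.1277]
tool_rot: [3.141, 0.001, 2.118]
contact_force: [-0.2, -1.1, 0.2]
gripper_width: 0.752
grasp_force: 0.0
```

Emit:
{"method": "step_arm", "body": {
  "commands": "0 0 0 0 0 0 0.25;0 0 0 0 0 0 0.25"
}}

```text
clock: 15.27
tool_pos: [0.5601, 0.147, 0.1272]
tool_rot: [-3.141, -0.001, 2.121]
contact_force: [-0.7, 0.8, 0.5]
gripper_width: 0.751
grasp_force: 0.0
```

```bash
cat >> h.py <<'E'
def lid(c,x,y,z=.095,r=.035):
    v,u=np.nonzero(c['depth']>0); p=bydepth(c,np.c_[u,v]); k=(np.abs(p[:,2]-z)<.006)&(np.hypot(p[:,0]-x,p[:,1]-y)<r)
    q=p[k]; return len(q),(np.percentile(q,1,0)+np.percentile(q,99,0))/2,np.ptp(q,0) if len(q) else None
E
python3 - <<'E'
from h import *
np.set_printoptions(precision=4,suppress=True)
c=cam('wrist'); s=robot.get_state(); print(s['tool_pos'],s['tool_rot']); print(lid(c,.562,.146))
c=cam('top'); print('tray pot',lid(c,.456,.355,.07),lid(c,.562,.146))
E
```

```text
[0.56   0.1473 0.1272] [-3.1413 -0.0008  2.1214]
(3417, array([0.5631, 0.1467, 0.0928]), array([0.0394, 0.0395, 0.0076]))Traceback (most recent call last):
  File "<stdin>", line 4, in <module>
  File "h.py", line 27, in lid
    q=p[k]; return len(q),(np.percentile(q,1,0)+np.percentile(q,99,0))/2,np.ptp(q,0) if len(q) else None
                           ~~~~~~~~~~~~~^^^^^^^
    return _quantile_unchecked(
        a, q, axis, out, overwrite_input, method, keepdims, weights)
    return _ureduce(a,
                    func=_quantile_ureduce_func,
    ...<5 lines>...
                    overwrite_input=overwrite_input,
                    method=method)
    r = func(a, **kwargs)
    result = _quantile(arr,
                       quantiles=q,
    ...<2 lines>...
                       out=out,
                       weights=wgt)
    slices_having_nans = np.isnan(arr[-1, ...])
                                  ~~~^^^^^^^^^
IndexError: index -1 is out of bounds for axis 0 with size 0
```

Emit:
{"method": "step_arm", "body": {
  "commands": "-1.5 2.5 20 0 0 0 0.25;0 0 30 0 0 0 0.25;0 0 25 0 0 0 0.25;0 0 12 0 0 0 0.25;0 0 3 0 0 0 0.25;0 0 0 0 0 0 0.25;0 0 0 0 0 0 0.25"
}}

```text
clock: 15.95
tool_pos: [0.5641, 0.1469, 0.0377]
tool_rot: [3.141, 0.0, 2.121]
contact_force: [0.2, 0.3, 0.4]
gripper_width: 0.749
grasp_force: 0.0
```

Emit:
{"method": "step_arm", "body": {
  "commands": "0 0 0 0 0 0 0.4;0 0 0 0 0 0 0.5;0 0 0 0 0 0 0.6;0 0 0 0 0 0 0.7;0 0 0 0 0 0 0.7;0 0 0 0 0 0 0.7",
  "grip_force": 30
}}

```text
clock: 16.45
tool_pos: [0.5647, 0.1465, 0.0385]
tool_rot: [3.139, 0.001, 2.12]
contact_force: [-0.9, 0.4, 5.4]
gripper_width: 0.459
grasp_force: 29.9
```

Emit:
{"method": "step_arm", "body": {
  "commands": "0 0 -10 0 0 0 0.7;0 0 -20 0 0 0 0.7;0 0 -30 0 0 0 0.7;0 0 -30 0 0 0 0.7;0 0 0 0 0 0 0.7"
}}

```text
clock: 16.87
tool_pos: [0.5681, 0.1468, 0.1337]
tool_rot: [3.131, 0.004, 2.12]
contact_force: [1.0, 0.4, 0.5]
gripper_width: 0.46
grasp_force: 30.4
```

Emit:
{"method": "step_arm", "body": {
  "commands": "15 7 0 0 0 0 0.7;25 12 0 0 0 0 0.7;25 12 0 0 0 0 0.7;25 12 0 0 0 0 0.7;25 12 0 0 0 0 0.7;25 12 0 0 0 0 0.7;25 11 0 0 0 0 0.7;15 7 0 0 0 0 0.7;8 3 0 0 0 0 0.7;0 0 0 0 0 0 0.7"
}}

```text
clock: 17.7
tool_pos: [0.5401, 0.3537, 0.1269]
tool_rot: [-3.141, -0.0, 2.122]
contact_force: [-0.4, -0.4, 0.2]
gripper_width: 0.458
grasp_force: 30.4
```

Emit:
{"method": "step_arm", "body": {
  "commands": "0 0 0 0 0 0 0.7;0 0 0 0 0 0 0.7"
}}

```text
clock: 17.87
tool_pos: [0.5407, 0.3508, 0.1269]
tool_rot: [-3.141, 0.001, 2.119]
contact_force: [-0.0, 0.4, -1.4]
gripper_width: 0.458
grasp_force: 30.4
```

```bash
sed -i 's/    q=p\[k\]; return/    q=p[k]\n    if not len(q): return 0\n    return/' h.py
python3 - <<'E'
from h import *
np.set_printoptions(precision=4,suppress=True)
for n in('side','top','wrist'):
  c=cam(n); print(n,lid(c,.456,.355,.07,.05))
s=robot.get_state(); print(s['tool_pos'],s['tool_rot'])
c=cam('side','s6.png')
E
```

```text
side (250, array([0.4557, 0.3574, 0.0668]), array([0.0401, 0.0396, 0.0063]))
top (17, array([0.4624, 0.3405, 0.0691]), array([0.0216, 0.0124, 0.0099]))
wrist (3195, array([0.4564, 0.3551, 0.0668]), array([0.0392, 0.0391, 0.0053]))
[0.5409 0.351  0.1272] [-3.1412  0.0003  2.1188]
```

View pics/s6.png

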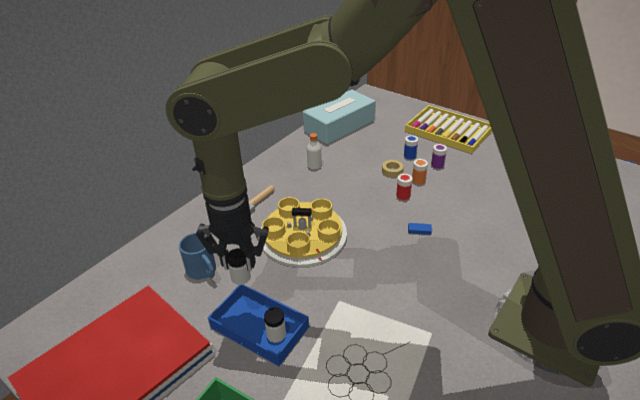

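The first empty stands in the tray at (0.456,0.355), lid at 0.067. I'll lower the second.

Emit:
{"method": "step_arm", "body": {
  "commands": "3 2 20 0 0 0 0.7;0 0 30 0 0 0 0.7;0 0 30 0 0 0 0.7;0 0 20 0 0 0 0.7;0 0 8 0 0 0 0.7;0 0 4 0 0 0 0.7;0 0 2 0 0 0 0.7;0 0 1.5 0 0 0 0.7;0 0 0 0 0 0 0.7"
}}

```text
clock: 18.82
tool_pos: [0.5419, 0.3565, 0.0128]
tool_rot: [3.139, 0.0, 2.12]
contact_force: [-0.4, 0.2, -0.8]
gripper_width: 0.456
grasp_force: 30.4
```

Emit:
{"method": "step_arm", "body": {
  "commands": "0 0 0 0 0 0 0.6;0 0 0 0 0 0 0.3;0 0 0 0 0 0 0.25;0 0 -10 0 0 0 0.25;0 0 -35 0 0 0 0.25;0 0 -35 0 0 0 0.25;0 0 -37 0 0 0 0.25;0 0 0 0 0 0 0.25"
}}

```text
clock: 19.48
tool_pos: [0.5457, 0.3589, 0.1381]
tool_rot: [3.126, 0.0, 2.12]
contact_force: [1.2, 0.3, 0.8]
gripper_width: 0.746
grasp_force: 0.0
```

Run:
```python
from h import *
np.set_printoptions(precision=4,suppress=True)
c=cam('wrist'); print(lid(c,.54,.354,.069)); s=robot.get_state(); print(s['tool_pos'],s['tool_rot'])
c=cam('side')
for n,x,y in(('red',.472,-.204),('or',.472,-.292),('blue',.553,-.391),('pur',.461,-.398)): print(n,lid(c,x,y,.062))
print('empty',lid(c,.54,.354,.069))
```

```text
(2509, array([0.5411, 0.3573, 0.0666]), array([0.0391, 0.0393, 0.0066]))
[0.5444 0.3581 0.135 ] [3.1297 0.0004 2.1203]
red (122, array([ 0.4705, -0.2014,  0.0612]), array([0.0386, 0.0417, 0.0094]))
or (112, array([ 0.4702, -0.29  ,  0.0615]), array([0.0395, 0.0454, 0.0108]))
blue (86, array([ 0.5536, -0.3894,  0.0619]), array([0.0386, 0.0419, 0.0108]))
pur (97, array([ 0.4603, -0.3942,  0.0616]), array([0.0397, 0.0429, 0.0098]))
empty (232, array([0.5412, 0.3599, 0.0663]), array([0.0413, 0.039 , 0.0067]))
```

Both empties stand in the tray, lids at 0.067. Now the red pot, keeping yaw at 121.5° for cup 0.

Emit:
{"method": "step_arm", "body": {
  "commands": "-15 -12 0 0 0 0 0.25;-25 -20 0 0 0 0 0.25;-30 -24 0 0 0 0 0.25;-30 -24 0 0 0 0 0.25;-30 -24 0 0 0 0 0.25;-30 -24 0 0 0 0 0.25;-30 -24 0 0 0 0 0.25;-30 -24 0 0 0 0 0.25;-30 -24 0 0 0 0 0.25;-30 -24 0 0 0 0 0.25"
}}

```text
clock: 20.42
tool_pos: [0.4939, -0.0013, 0.1275]
tool_rot: [-3.139, -0.002, 2.121]
contact_force: [0.6, 0.1, 0.2]
gripper_width: 0.748
grasp_force: 0.0
```

Emit:
{"method": "step_arm", "body": {
  "commands": "-30 -24 0 0 0 0 0.25;-30 -24 0 0 0 0 0.25;-30 -24 0 0 0 0 0.25;-30 -24 0 0 0 0 0.25;-25 -22 0 0 0 0 0.25;-14 -13 0 0 0 0 0.25;0 0 0 0 0 0 0.25;0 0 0 0 0 0 0.25;0 0 0 0 0 0 0.25"
}}

```text
clock: 21.17
tool_pos: [0.4663, -0.2026, 0.1277]
tool_rot: [-3.141, -0.003, 2.12]
contact_force: [-0.0, -0.5, -0.1]
gripper_width: 0.741
grasp_force: 0.0
```

```bash
cat >> h.py <<'E'
def go(x,y,yaw=None):
    s=robot.get_state(); p=s['tool_pos']; a=s['tool_rot'][2]; 
    b=a if yaw is None else np.radians(yaw)
    d=np.array([x-p[0],y-p[1]])*1e3
    print('at',p.round(4),'yaw',round(np.degrees(a),1),'az',round(-np.degrees(b-a),1),'then dx',round(d@[np.cos(b),np.sin(b)],1),'dy',round(d@[np.sin(b),-np.cos(b)],1))
E
cat > chk.py <<'E'
import sys
from h import *
np.set_printoptions(precision=4,suppress=True)
x,y=map(float,sys.argv[1:3]); z=float(sys.argv[3]) if len(sys.argv)>3 else .062
r=lid(cam('wrist'),x,y,z,.05); print(r)
if r: go(*r[1][:2])
E
python3 chk.py .4705 -.202
```

```text
(2637, array([ 0.4709, -0.2041,  0.0614]), array([0.0397, 0.0398, 0.01  ]))
at [ 0.4666 -0.2024  0.1279] yaw 121.5 az -0.0 then dx -3.7 dy 2.7
```

Emit:
{"method": "step_arm", "body": {
  "commands": "-3.7 2.7 20 0 0 0 0.25;0 0 35 0 0 0 0.25;0 0 35 0 0 0 0.25;0 0 20 0 0 0 0.25;0 0 8 0 0 0 0.25;0 0 3 0 0 0 0.25;0 0 0 0 0 0 0.25;0 0 0 0 0 0 0.25"
}}

```text
clock: 21.88
tool_pos: [0.4727, -0.2055, 0.0086]
tool_rot: [3.141, 0.002, 2.121]
contact_force: [0.7, 0.8, -0.0]
gripper_width: 0.745
grasp_force: 0.0
```

Emit:
{"method": "step_arm", "body": {
  "commands": "0 0 0 0 0 0 0.4;0 0 0 0 0 0 0.5;0 0 0 0 0 0 0.6;0 0 0 0 0 0 0.7;0 0 0 0 0 0 0.7;0 0 0 0 0 0 0.7",
  "grip_force": 40
}}

```text
clock: 22.38
tool_pos: [0.4725, -0.206, 0.0091]
tool_rot: [3.14, 0.002, 2.12]
contact_force: [-0.4, 0.5, 7.0]
gripper_width: 0.459
grasp_force: 39.7
```

Emit:
{"method": "step_arm", "body": {
  "commands": "0 0 -10 0 0 0 0.7;0 0 -20 0 0 0 0.7;0 0 -30 0 0 0 0.7;0 0 -30 0 0 0 0.7;0 0 -30 0 0 0 0.7;0 0 -10 0 0 0 0.7;0 0 0 0 0 0 0.7;0 0 0 0 0 0 0.7"
}}

```text
clock: 23.05
tool_pos: [0.4713, -0.2055, 0.1378]
tool_rot: [3.141, 0.001, 2.12]
contact_force: [-0.4, -0.6, -0.9]
gripper_width: 0.461
grasp_force: 40.5
```

```bash
python3 -c "
from h import *
go(.5622,.1464,121.5)"
```

```text
at [ 0.4713 -0.2055  0.1378] yaw 121.5 az -0.0 then dx 252.6 dy 261.4
```

Emit:
{"method": "step_arm", "body": {
  "commands": "12 12.5 0 0 0 0 0.7;20 21 0 0 0 0 0.7;27 28 0 0 0 0 0.7;27 28 0 0 0 0 0.7;27 28 0 0 0 0 0.7;27 28 0 0 0 0 0.7;27 28 0 0 0 0 0.7;27 28 0 0 0 0 0.7;27 28 0 0 0 0 0.7;20 20 0 0 0 0 0.7"
}}

```text
clock: 23.88
tool_pos: [0.5572, 0.1332, 0.1348]
tool_rot: [-3.138, -0.003, 2.121]
contact_force: [0.9, -0.8, -2.0]
gripper_width: 0.459
grasp_force: 40.7
```

Emit:
{"method": "step_arm", "body": {
  "commands": "11.6 11.9 0 0 0 0 0.7;0 0 0 0 0 0 0.7;0 0 0 0 0 0 0.7;0 0 0 0 0 0 0.7;0 0 0 0 0 0 0.7"
}}

```text
clock: 24.3
tool_pos: [0.5613, 0.145, 0.1364]
tool_rot: [-3.139, -0.001, 2.119]
contact_force: [-0.5, -0.5, -2.3]
gripper_width: 0.458
grasp_force: 40.7
```

```bash
python3 -c "
from h import *
go(.5622,.1464,121.5)"
```

```text
at [0.5613 0.145  0.1364] yaw 121.4 az -0.1 then dx 0.7 dy 1.5
```

Emit:
{"method": "step_arm", "body": {
  "commands": "1 1 20 0 0 0 0.7;0 0 30 0 0 0 0.7;0 0 20 0 0 0 0.7;0 0 10 0 0 0 0.7;0 0 8 0 0 0 0.7;0 0 4 0 0 0 0.7;0 0 3 0 0 0 0.7;0 0 1 0 0 0 0.7;0 0 0 0 0 0 0.7;0 0 0 0 0 0 0.7"
}}

```text
clock: 25.13
tool_pos: [0.5636, 0.1479, 0.0425]
tool_rot: [3.14, 0.001, 2.12]
contact_force: [-0.1, -0.2, -1.1]
gripper_width: 0.458
grasp_force: 40.7
```

Emit:
{"method": "step_arm", "body": {
  "commands": "0 0 1.5 0 0 0 0.7;0 0 1.5 0 0 0 0.7;0 0 0 0 0 0 0.6;0 0 0 0 0 0 0.3;0 0 0 0 0 0 0.25;0 0 -10 0 0 0 0.25;0 0 -30 0 0 0 0.25;0 0 -30 0 0 0 0.25;0 0 -20 0 0 0 0.25;0 0 0 0 0 0 0.25"
}}

```text
clock: 25.97
tool_pos: [0.5666, 0.1485, 0.1342]
tool_rot: [3.132, 0.004, 2.12]
contact_force: [0.9, 0.3, 0.4]
gripper_width: 0.749
grasp_force: 0.0
```

Emit:
{"method": "step_arm", "body": {
  "commands": "0 0 0 0 0 7 0.25;0 0 0 0 0 7 0.25;0 0 0 0 0 7 0.25;0 0 0 0 0 7 0.25;0 0 0 0 0 7 0.25;0 0 0 0 0 7 0.25;0 0 0 0 0 7 0.25;0 0 0 0 0 7 0.25;0 0 0 0 0 7 0.25;0 0 0 0 0 7 0.25"
}}

```text
clock: 26.8
tool_pos: [0.5623, 0.1477, 0.1282]
tool_rot: [-3.141, 0.001, 0.893]
contact_force: [-0.0, -0.7, 0.2]
gripper_width: 0.755
grasp_force: 0.0
```

Run:
```python
from h import *
np.set_printoptions(precision=4,suppress=True)
print(lid(cam('wrist'),.5622,.1464,.094)); c=cam('side')
for n,x,y in(('red',.5622,.1464),): print(n,lid(c,x,y,.093))
for n,x,y in(('or',.472,-.292),('blue',.553,-.391),('pur',.461,-.398)): print(n,lid(c,x,y,.062,.05))
go(.4704,-.291,49.5)
```

```text
(3442, array([0.5632, 0.1497, 0.0929]), array([0.0397, 0.0396, 0.0087]))
red (183, array([0.5619, 0.1525, 0.0922]), array([0.042 , 0.0389, 0.0109]))
or (110, array([ 0.4697, -0.2916,  0.0608]), array([0.0394, 0.0449, 0.0097]))
blue (88, array([ 0.5519, -0.3896,  0.0619]), array([0.0375, 0.0458, 0.01  ]))
pur (98, array([ 0.4594, -0.3933,  0.0615]), array([0.0369, 0.0419, 0.0102]))
at [0.5624 0.1477 0.1282] yaw 51.5 az 2.0 then dx -393.3 dy 215.0
```

Red is home: lid at 0.093, the same height as the seated empty. Next is orange.

Emit:
{"method": "step_arm", "body": {
  "commands": "0 0 0 0 0 2 0.25;-15 8 0 0 0 0 0.25;-30 16.4 0 0 0 0 0.25;-33 18 0 0 0 0 0.25;-33 18 0 0 0 0 0.25;-33 18 0 0 0 0 0.25;-33 18 0 0 0 0 0.25;-33 18 0 0 0 0 0.25;-33 18 0 0 0 0 0.25;-33 18 0 0 0 0 0.25"
}}

```text
clock: 27.73
tool_pos: [0.497, -0.1613, 0.1286]
tool_rot: [-3.141, 0.0, 0.868]
contact_force: [-0.0, -0.4, 0.3]
gripper_width: 0.748
grasp_force: 0.0
```

Emit:
{"method": "step_arm", "body": {
  "commands": "-33 18 0 0 0 0 0.25;-33 18 0 0 0 0 0.25;-33 18 0 0 0 0 0.25;-20 11 0 0 0 0 0.25;0 0 0 0 0 0 0.25;0 0 0 0 0 0 0.25;0 0 0 0 0 0 0.25"
}}

```text
clock: 28.32
tool_pos: [0.4695, -0.2917, 0.1283]
tool_rot: [-3.14, -0.0, 0.865]
contact_force: [-0.2, -0.1, 0.0]
gripper_width: 0.751
grasp_force: 0.0
```

```bash
python3 chk.py .4704 -.291
```

```text
(2643, array([ 0.471 , -0.2934,  0.0615]), array([0.0394, 0.0395, 0.0097]))
at [ 0.4697 -0.2912  0.1283] yaw 49.6 az -0.0 then dx -0.8 dy 2.4
```

Emit:
{"method": "step_arm", "body": {
  "commands": "-0.8 2 20 0 0 0 0.25;0 0 35 0 0 0 0.25;0 0 35 0 0 0 0.25;0 0 20 0 0 0 0.25;0 0 8 0 0 0 0.25;0 0 3 0 0 0 0.25;0 0 0 0 0 0 0.25;0 0 0 0 0 0 0.25"
}}

```text
clock: 29.03
tool_pos: [0.4722, -0.2945, 0.0088]
tool_rot: [3.139, -0.0, 0.865]
contact_force: [1.3, -0.4, 0.7]
gripper_width: 0.753
grasp_force: 0.0
```

Emit:
{"method": "step_arm", "body": {
  "commands": "0 0 0 0 0 0 0.4;0 0 0 0 0 0 0.5;0 0 0 0 0 0 0.6;0 0 0 0 0 0 0.7;0 0 0 0 0 0 0.7;0 0 0 0 0 0 0.7",
  "grip_force": 40
}}

```text
clock: 29.53
tool_pos: [0.4718, -0.2949, 0.0092]
tool_rot: [3.139, -0.0, 0.864]
contact_force: [-0.5, 0.7, 5.7]
gripper_width: 0.453
grasp_force: 40.0
```

Emit:
{"method": "step_arm", "body": {
  "commands": "0 0 -10 0 0 0 0.7;0 0 -20 0 0 0 0.7;0 0 -30 0 0 0 0.7;0 0 -30 0 0 0 0.7;0 0 -30 0 0 0 0.7;0 0 -10 0 0 0 0.7;0 0 0 0 0 0 0.7;0 0 0 0 0 0 0.7"
}}

```text
clock: 30.2
tool_pos: [0.4708, -0.2944, 0.1379]
tool_rot: [3.141, -0.0, 0.863]
contact_force: [0.4, 0.3, -2.0]
gripper_width: 0.456
grasp_force: 40.6
```

```bash
python3 -c "
from h import *
go(.6466,.1398,49.5)"
```

```text
at [ 0.4708 -0.2944  0.1379] yaw 49.5 az -0.0 then dx 444.3 dy -148.3
```

Emit:
{"method": "step_arm", "body": {
  "commands": "12 -4 0 0 0 0 0.7;24 -8 0 0 0 0 0.7;36 -12 0 0 0 0 0.7;36 -12 0 0 0 0 0.7;36 -12 0 0 0 0 0.7;36 -12 0 0 0 0 0.7;36 -12 0 0 0 0 0.7;36 -12 0 0 0 0 0.7;36 -12 0 0 0 0 0.7;36 -12 0 0 0 0 0.7"
}}

```text
clock: 31.03
tool_pos: [0.5977, 0.025, 0.1348]
tool_rot: [-3.137, 0.003, 0.864]
contact_force: [0.2, -0.1, -1.2]
gripper_width: 0.461
grasp_force: 40.6
```

Emit:
{"method": "step_arm", "body": {
  "commands": "36 -12 0 0 0 0 0.7;36 -12 0 0 0 0 0.7;24 -8 0 0 0 0 0.7;15 -5 0 0 0 0 0.7;9 -3 0 0 0 0 0.7;0 0 0 0 0 0 0.7;0 0 0 0 0 0 0.7;0 0 0 0 0 0 0.7;0 0 0 0 0 0 0.7"
}}

```text
clock: 31.78
tool_pos: [0.6463, 0.1375, 0.1375]
tool_rot: [-3.141, 0.001, 0.862]
contact_force: [1.0, -0.1, -1.0]
gripper_width: 0.454
grasp_force: 40.6
```

```bash
python3 -c "
from h import *
go(.6466,.1398,49.5)"
```

```text
at [0.6463 0.1375 0.1375] yaw 49.4 az -0.1 then dx 1.9 dy -1.2
```

Emit:
{"method": "step_arm", "body": {
  "commands": "1 -1 20 0 0 0 0.7;0 0 30 0 0 0 0.7;0 0 20 0 0 0 0.7;0 0 10 0 0 0 0.7;0 0 8 0 0 0 0.7;0 0 4 0 0 0 0.7;0 0 3 0 0 0 0.7;0 0 2 0 0 0 0.7;0 0 0 0 0 0 0.7;0 0 0 0 0 0 0.7"
}}

```text
clock: 32.62
tool_pos: [0.6475, 0.1409, 0.0415]
tool_rot: [3.141, -0.001, 0.864]
contact_force: [0.0, 0.3, -1.1]
gripper_width: 0.459
grasp_force: 40.6
```

Emit:
{"method": "step_arm", "body": {
  "commands": "0 0 1.5 0 0 0 0.7;0 0 1.5 0 0 0 0.7;0 0 0 0 0 0 0.6;0 0 0 0 0 0 0.3;0 0 0 0 0 0 0.25;0 0 -10 0 0 0 0.25;0 0 -30 0 0 0 0.25;0 0 -30 0 0 0 0.25;0 0 -20 0 0 0 0.25;0 0 0 0 0 0 0.25"
}}

```text
clock: 33.45
tool_pos: [0.6507, 0.1413, 0.1339]
tool_rot: [3.135, -0.008, 0.864]
contact_force: [-0.0, 0.1, 1.3]
gripper_width: 0.75
grasp_force: 0.0
```

Emit:
{"method": "step_arm", "body": {
  "commands": "0 0 0 0 0 -6 0.25;0 0 0 0 0 -6 0.25;0 0 0 0 0 -6 0.25;0 0 0 0 0 -6 0.25;0 0 0 0 0 -6 0.25;0 0 0 0 0 -6 0.25;0 0 0 0 0 0 0.25"
}}

```text
clock: 34.03
tool_pos: [0.6464, 0.1407, 0.1273]
tool_rot: [-3.141, 0.0, 1.495]
contact_force: [-0.2, -0.1, -0.1]
gripper_width: 0.746
grasp_force: 0.0
```

Run:
```python
from h import *
np.set_printoptions(precision=4,suppress=True)
print(lid(cam('wrist'),.6466,.1398,.094)); c=cam('side')
for n,x,y in(('red',.5622,.1464),('or',.6466,.1398)): print(n,lid(c,x,y,.093))
for n,x,y in(('blue',.553,-.391),('pur',.461,-.398)): print(n,lid(c,x,y,.062,.05))
go(.5525,-.391,85.5)
```

```text
(3461, array([0.6478, 0.1413, 0.0929]), array([0.0395, 0.0392, 0.0086]))
red (182, array([0.5624, 0.1526, 0.0927]), array([0.041 , 0.0403, 0.0109]))
or (165, array([0.6472, 0.1441, 0.0925]), array([0.0404, 0.0422, 0.0116]))
blue (90, array([ 0.5531, -0.3896,  0.061 ]), array([0.0387, 0.0404, 0.0102]))
pur (99, array([ 0.4595, -0.3944,  0.0613]), array([0.0386, 0.0433, 0.0094]))
at [0.6466 0.1407 0.1274] yaw 85.3 az -0.2 then dx -537.4 dy -52.1
```

Orange is home too, lid at 0.093. Now blue, for cup 2.

Emit:
{"method": "step_arm", "body": {
  "commands": "-15 -1.5 0 0 0 0 0.25;-30 -3 0 0 0 0 0.25;-38 -3.7 0 0 0 0 0.25;-38 -3.7 0 0 0 0 0.25;-38 -3.7 0 0 0 0 0.25;-38 -3.7 0 0 0 0 0.25;-38 -3.7 0 0 0 0 0.25;-38 -3.7 0 0 0 0 0.25;-38 -3.7 0 0 0 0 0.25;-38 -3.7 0 0 0 0 0.25"
}}

```text
clock: 34.97
tool_pos: [0.584, -0.2071, 0.1277]
tool_rot: [-3.141, 0.0, 1.49]
contact_force: [0.6, -0.6, -0.0]
gripper_width: 0.751
grasp_force: 0.0
```

Emit:
{"method": "step_arm", "body": {
  "commands": "-38 -3.7 0 0 0 0 0.25;-38 -3.7 0 0 0 0 0.25;-38 -3.7 0 0 0 0 0.25;-38 -3.7 0 0 0 0 0.25;-26 -2.5 0 0 0 0 0.25;-10 -1 0 0 0 0 0.25;0 0 0 0 0 0 0.25;0 0 0 0 0 0 0.25;0 0 0 0 0 0 0.25"
}}

```text
clock: 35.72
tool_pos: [0.552, -0.3889, 0.1274]
tool_rot: [-3.141, -0.001, 1.492]
contact_force: [-0.3, 0.1, 0.1]
gripper_width: 0.748
grasp_force: 0.0
```

```bash
python3 chk.py .5531 -.391
```

```text
(2640, array([ 0.5536, -0.3926,  0.0614]), array([0.0394, 0.0391, 0.0098]))
at [ 0.5523 -0.3885  0.1275] yaw 85.5 az -0.0 then dx -4.0 dy 1.7
```

Emit:
{"method": "step_arm", "body": {
  "commands": "-2.5 1 20 0 0 0 0.25;0 0 35 0 0 0 0.25;0 0 35 0 0 0 0.25;0 0 20 0 0 0 0.25;0 0 7 0 0 0 0.25;0 0 3 0 0 0 0.25;0 0 0 0 0 0 0.25;0 0 0 0 0 0 0.25"
}}

```text
clock: 36.43
tool_pos: [0.5546, -0.3933, 0.0093]
tool_rot: [3.139, 0.002, 1.493]
contact_force: [0.0, -0.2, 0.8]
gripper_width: 0.747
grasp_force: 0.0
```

Emit:
{"method": "step_arm", "body": {
  "commands": "0 0 0 0 0 0 0.4;0 0 0 0 0 0 0.5;0 0 0 0 0 0 0.6;0 0 0 0 0 0 0.7;0 0 0 0 0 0 0.7;0 0 0 0 0 0 0.7",
  "grip_force": 40
}}

```text
clock: 36.93
tool_pos: [0.5541, -0.3939, 0.0095]
tool_rot: [3.139, 0.002, 1.492]
contact_force: [-0.2, 1.1, 7.3]
gripper_width: 0.453
grasp_force: 40.4
```

Emit:
{"method": "step_arm", "body": {
  "commands": "0 0 -10 0 0 0 0.7;0 0 -20 0 0 0 0.7;0 0 -30 0 0 0 0.7;0 0 -30 0 0 0 0.7;0 0 -30 0 0 0 0.7;0 0 -10 0 0 0 0.7;0 0 0 0 0 0 0.7;0 0 0 0 0 0 0.7"
}}

```text
clock: 37.6
tool_pos: [0.5528, -0.3929, 0.1375]
tool_rot: [3.141, 0.0, 1.492]
contact_force: [-0.1, -0.2, -0.6]
gripper_width: 0.457
grasp_force: 40.5
```

```bash
python3 -c "
from h import *
go(.5942,.0132,85.5)"
```

```text
at [ 0.5528 -0.3929  0.1375] yaw 85.5 az -0.0 then dx 408.1 dy 9.5
```

Emit:
{"method": "step_arm", "body": {
  "commands": "12 0.5 0 0 0 0 0.7;24 0.6 0 0 0 0 0.7;36 0.8 0 0 0 0 0.7;36 0.8 0 0 0 0 0.7;36 0.8 0 0 0 0 0.7;36 0.8 0 0 0 0 0.7;36 0.8 0 0 0 0 0.7;36 0.8 0 0 0 0 0.7;36 0.8 0 0 0 0 0.7;36 0.8 0 0 0 0 0.7"
}}

```text
clock: 38.43
tool_pos: [0.5836, -0.0677, 0.1349]
tool_rot: [-3.136, -0.001, 1.492]
contact_force: [0.7, -0.1, -0.9]
gripper_width: 0.458
grasp_force: 40.5
```

Emit:
{"method": "step_arm", "body": {
  "commands": "36 0.8 0 0 0 0 0.7;26 0.5 0 0 0 0 0.7;15 0.3 0 0 0 0 0.7;7 0.2 0 0 0 0 0.7;0 0 0 0 0 0 0.7;0 0 0 0 0 0 0.7;0 0 0 0 0 0 0.7;0 0 0 0 0 0 0.7"
}}

```text
clock: 39.1
tool_pos: [0.5942, 0.0117, 0.1372]
tool_rot: [-3.141, 0.0, 1.49]
contact_force: [0.1, 0.4, -1.4]
gripper_width: 0.457
grasp_force: 40.5
```

```bash
python3 -c "
from h import *
go(.5942,.0132,85.5)"
```

```text
at [0.5942 0.0117 0.1372] yaw 85.4 az -0.1 then dx 1.5 dy -0.1
```

Emit:
{"method": "step_arm", "body": {
  "commands": "1 -1 20 0 0 0 0.7;0 0 30 0 0 0 0.7;0 0 20 0 0 0 0.7;0 0 10 0 0 0 0.7;0 0 8 0 0 0 0.7;0 0 4 0 0 0 0.7;0 0 3 0 0 0 0.7;0 0 1.5 0 0 0 0.7;0 0 0 0 0 0 0.7;0 0 0 0 0 0 0.7"
}}

```text
clock: 39.93
tool_pos: [0.5943, 0.014, 0.0419]
tool_rot: [3.14, -0.0, 1.492]
contact_force: [-0.0, -0.0, -0.9]
gripper_width: 0.46
grasp_force: 40.5
```

Emit:
{"method": "step_arm", "body": {
  "commands": "0 0 1.5 0 0 0 0.7;0 0 1.5 0 0 0 0.7;0 0 0 0 0 0 0.6;0 0 0 0 0 0 0.3;0 0 0 0 0 0 0.25;0 0 -10 0 0 0 0.25;0 0 -30 0 0 0 0.25;0 0 -30 0 0 0 0.25;0 0 -20 0 0 0 0.25;0 0 0 0 0 0 0.25"
}}

```text
clock: 40.77
tool_pos: [0.5974, 0.0139, 0.1337]
tool_rot: [3.132, -0.0, 1.492]
contact_force: [1.0, 0.0, 0.6]
gripper_width: 0.75
grasp_force: 0.0
```

Emit:
{"method": "step_arm", "body": {
  "commands": "0 0 0 0 0 7.1 0.25;0 0 0 0 0 7.1 0.25;0 0 0 0 0 7.1 0.25;0 0 0 0 0 7.1 0.25;0 0 0 0 0 7.1 0.25;0 0 0 0 0 7.1 0.25;0 0 0 0 0 7.1 0.25;0 0 0 0 0 7.1 0.25;0 0 0 0 0 7.1 0.25;0 0 0 0 0 7.1 0.25"
}}

```text
clock: 41.6
tool_pos: [0.5931, 0.0141, 0.1276]
tool_rot: [-3.141, 0.001, 0.247]
contact_force: [0.7, -0.0, 0.0]
gripper_width: 0.75
grasp_force: 0.0
```

Run:
```python
from h import *
np.set_printoptions(precision=4,suppress=True)
print(lid(cam('wrist'),.5942,.0132,.094)); c=cam('side')
for n,x,y in(('red',.5622,.1464),('or',.6466,.1398),('blue',.5942,.0132)): print(n,lid(c,x,y,.093))
for n,x,y in(('pur',.461,-.398),): print(n,lid(c,x,y,.062,.05))
go(.4595,-.396,13.5)
```

```text
(3458, array([0.5954, 0.0142, 0.0928]), array([0.039 , 0.0395, 0.0086]))
red (186, array([0.5624, 0.1529, 0.0924]), array([0.0431, 0.0406, 0.0112]))
or (164, array([0.6477, 0.1433, 0.0922]), array([0.0399, 0.0418, 0.0103]))
blue (143, array([0.5948, 0.0179, 0.0927]), array([0.0395, 0.043 , 0.0109]))
pur (97, array([ 0.464 , -0.3665,  0.0612]), array([0.0372, 0.0365, 0.0107]))
at [0.5931 0.0141 0.1276] yaw 14.5 az 1.0 then dx -225.7 dy 367.5
```

Blue is home. The purple pot has been knocked to about (0.464,-0.366), so I'll go there and look again from the wrist.

Emit:
{"method": "step_arm", "body": {
  "commands": "-10 15 0 0 0 1 0.25;-18 27 0 0 0 0 0.25;-22 34 0 0 0 0 0.25;-22 34 0 0 0 0 0.25;-22 34 0 0 0 0 0.25;-22 34 0 0 0 0 0.25;-22 34 0 0 0 0 0.25;-22 34 0 0 0 0 0.25;-22 34 0 0 0 0 0.25;-22 34 0 0 0 0 0.25"
}}

```text
clock: 42.53
tool_pos: [0.4676, -0.3406, 0.128]
tool_rot: [-3.141, 0.0, 0.239]
contact_force: [-0.5, 0.5, 0.1]
gripper_width: 0.749
grasp_force: 0.0
```

Emit:
{"method": "step_arm", "body": {
  "commands": "-15 20 0 0 0 0 0.25;-5 6 0 0 0 0 0.25;0 0 0 0 0 0 0.25;0 0 0 0 0 0 0.25;0 0 0 0 0 0 0.25"
}}

```text
clock: 42.95
tool_pos: [0.4555, -0.3672, 0.1279]
tool_rot: [-3.14, 0.0, 0.237]
contact_force: [0.1, -0.5, -0.1]
gripper_width: 0.754
grasp_force: 0.0
```

```bash
python3 chk.py .464 -.366
```

```text
(2714, array([ 0.4658, -0.3709,  0.0616]), array([0.0397, 0.0393, 0.01  ]))
at [ 0.4558 -0.3671  0.1279] yaw 13.6 az -0.0 then dx 8.8 dy 6.1
```

Emit:
{"method": "step_arm", "body": {
  "commands": "8 5.5 20 0 0 0 0.25;0 0 35 0 0 0 0.25;0 0 35 0 0 0 0.25;0 0 20 0 0 0 0.25;0 0 7 0 0 0 0.25;0 0 3 0 0 0 0.25;0 0 0 0 0 0 0.25;0 0 0 0 0 0 0.25"
}}

```text
clock: 43.67
tool_pos: [0.4657, -0.3728, 0.0095]
tool_rot: [3.139, -0.001, 0.236]
contact_force: [1.1, -0.7, -0.3]
gripper_width: 0.748
grasp_force: 0.0
```

Emit:
{"method": "step_arm", "body": {
  "commands": "0 0 0 0 0 0 0.4;0 0 0 0 0 0 0.5;0 0 0 0 0 0 0.6;0 0 0 0 0 0 0.7;0 0 0 0 0 0 0.7;0 0 0 0 0 0 0.7",
  "grip_force": 40
}}

```text
clock: 44.17
tool_pos: [0.4653, -0.3731, 0.0098]
tool_rot: [3.139, -0.002, 0.235]
contact_force: [0.2, 1.8, 6.7]
gripper_width: 0.457
grasp_force: 40.4
```

Emit:
{"method": "step_arm", "body": {
  "commands": "0 0 -10 0 0 0 0.7;0 0 -20 0 0 0 0.7;0 0 -30 0 0 0 0.7;0 0 -30 0 0 0 0.7;0 0 -30 0 0 0 0.7;0 0 -10 0 0 0 0.7;0 0 0 0 0 0 0.7;0 0 0 0 0 0 0.7"
}}

```text
clock: 44.83
tool_pos: [0.4642, -0.3724, 0.1384]
tool_rot: [3.141, -0.0, 0.235]
contact_force: [0.3, 0.2, -1.3]
gripper_width: 0.454
grasp_force: 40.5
```

```bash
python3 -c "
from h import *
go(.5298,.0682,13.5)"
```

```text
at [ 0.4642 -0.3724  0.1384] yaw 13.5 az -0.0 then dx 166.6 dy -413.1
```

Emit:
{"method": "step_arm", "body": {
  "commands": "5 -12 0 0 0 0 0.7;10 -24 0 0 0 0 0.7;13.7 -34 0 0 0 0 0.7;13.7 -34 0 0 0 0 0.7;13.7 -34 0 0 0 0 0.7;13.7 -34 0 0 0 0 0.7;13.7 -34 0 0 0 0 0.7;13.7 -34 0 0 0 0 0.7;13.7 -34 0 0 0 0 0.7;13.7 -34 0 0 0 0 0.7"
}}

```text
clock: 45.67
tool_pos: [0.5113, -0.0409, 0.1358]
tool_rot: [-3.139, 0.005, 0.235]
contact_force: [1.0, -0.7, -1.7]
gripper_width: 0.458
grasp_force: 40.5
```

Emit:
{"method": "step_arm", "body": {
  "commands": "13.7 -34 0 0 0 0 0.7;13.7 -34 0 0 0 0 0.7;9 -22 0 0 0 0 0.7;4 -10 0 0 0 0 0.7;2 -5 0 0 0 0 0.7;0 0 0 0 0 0 0.7;0 0 0 0 0 0 0.7;0 0 0 0 0 0 0.7;0 0 0 0 0 0 0.7"
}}

```text
clock: 46.42
tool_pos: [0.5302, 0.0668, 0.1379]
tool_rot: [3.141, 0.001, 0.234]
contact_force: [0.5, -0.4, -1.8]
gripper_width: 0.461
grasp_force: 40.6
```

```bash
python3 -c "
from h import *
go(.5298,.0682,13.5)"
```

```text
at [0.5302 0.0668 0.1379] yaw 13.4 az -0.1 then dx -0.0 dy -1.5
```

Emit:
{"method": "step_arm", "body": {
  "commands": "-0.5 -1 20 0 0 0 0.7;0 0 30 0 0 0 0.7;0 0 20 0 0 0 0.7;0 0 10 0 0 0 0.7;0 0 8 0 0 0 0.7;0 0 4 0 0 0 0.7;0 0 3 0 0 0 0.7;0 0 1.5 0 0 0 0.7;0 0 0 0 0 0 0.7;0 0 0 0 0 0 0.7"
}}

```text
clock: 47.25
tool_pos: [0.5304, 0.0691, 0.0423]
tool_rot: [3.141, -0.002, 0.235]
contact_force: [-0.2, -0.4, -0.2]
gripper_width: 0.459
grasp_force: 40.6
```

Emit:
{"method": "step_arm", "body": {
  "commands": "0 0 1.5 0 0 0 0.7;0 0 1.5 0 0 0 0.7;0 0 0 0 0 0 0.6;0 0 0 0 0 0 0.3;0 0 0 0 0 0 0.3;0 0 -10 0 0 0 0.3;0 0 -30 0 0 0 0.3;0 0 -30 0 0 0 0.3;0 0 -40 0 0 0 0.3;0 0 -20 0 0 0 0.3"
}}

```text
clock: 48.08
tool_pos: [0.5317, 0.0692, 0.1732]
tool_rot: [3.141, -0.005, 0.235]
contact_force: [0.5, -0.4, 0.4]
gripper_width: 0.696
grasp_force: 0.0
```

Emit:
{"method": "step_arm", "body": {
  "commands": "-10 30 0 0 0 0 0.3;-10 40 0 0 0 0 0.3;-10 40 0 0 0 0 0.3;-10 40 0 0 0 0 0.3;-10 40 0 0 0 0 0.3;0 40 0 0 0 0 0.3;0 20 0 0 0 0 0.3;0 0 0 0 0 0 0.3;0 0 0 0 0 0 0.3;0 0 0 0 0 0 0.3"
}}

```text
clock: 48.92
tool_pos: [0.5388, -0.1849, 0.1686]
tool_rot: [-3.14, 0.001, 0.235]
contact_force: [-0.3, -0.0, -0.1]
gripper_width: 0.701
grasp_force: 0.0
```

Run:
```python
from h import *
np.set_printoptions(precision=4,suppress=True)
c=cam('side')
for n,x,y in(('red',.5622,.1464),('or',.6466,.1398),('blue',.5942,.0132),('pur',.5298,.0682)): print(n,lid(c,x,y,.093))
for x in(.456,.541): print('empty',lid(c,x,.356,.068))
c2=cam('top'); a=c['image'][120:380,170:460,::-1]; b=c2['image'][130:290,150:490,::-1]
a=cv2.resize(a,None,fx=1.3,fy=1.3); b=cv2.resize(b,(377,int(160*377/340)))
cv2.imwrite('pics/fin.png',np.vstack([a[:, :377],b]))
```

```text
red (186, array([0.5624, 0.1526, 0.0921]), array([0.0417, 0.0392, 0.01  ]))
or (170, array([0.6473, 0.1443, 0.0922]), array([0.0403, 0.0406, 0.0117]))
blue (142, array([0.5943, 0.0188, 0.0923]), array([0.0385, 0.0383, 0.0096]))
pur (167, array([0.5307, 0.0731, 0.0922]), array([0.0398, 0.0392, 0.0115]))
empty (270, array([0.4561, 0.358 , 0.0664]), array([0.0401, 0.0409, 0.009 ]))
empty (244, array([0.5416, 0.3602, 0.066 ]), array([0.0404, 0.0399, 0.0082]))
```

View pics/fin.png

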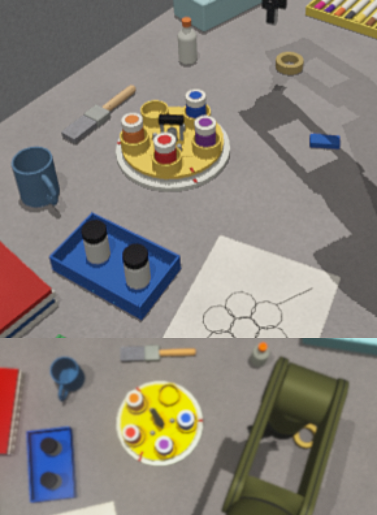

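All four pots stand upright in their own cups (fin.png around (132,128), (165,150), (205,132) and (195,103)). Both empties are in the tray, and the mug and glue bottle are untouched. No green pot appears in either view.

```bash
python3 -c "
from plant import job_done
print(job_done())"
```

```text
the job is handed in; nothing more can be done
None
```

Job handed in at about 49 s: the wheel is seated, both empties stand in the tray, and the four white-lidded pots present (red, orange, blue and purple; no green was there) are each down in their own cup.

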